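Seat a core and hold it under the gluing press

ROBOT

A 6-joint arm with a two-finger parallel gripper is mounted at the origin on a cart in front of the work surface, level with it; the furniture and walls round the work are solid. World frame = base frame: x ahead of the robot, y to its left, z up, the work surface at z = 0. Lengths are in mm, angles in rad, forces in N, time in s.
With the tool pointing down it reaches from about 350 to 975 mm from the base axis. Payload 7.1 kg.
Tool frame: the origin (TCP) lies at the very end of the fingers, on their centre line; the grasp point (between the pads) lies ctrl.hold_point_z behind it (ctrl.hold_point_z is the distance from the TCP to the grasp point, in mm); z points along the fingers, y is the line along which they close (so a half turn about z gives the same grasp; the last joint's range is limited). The gripper opens to 88 mm and grips with 3 to 60 N. Pads are 20 mm wide; open, the fingers measure 115 mm over their backs; the gripper's body (75 mm by 178 mm) begins 61 mm behind the grasp point.
Start: joints at [1.217, 0.423, 1.63, -0, 1.089, -0.019], TCP at [205.331, 590.291, 193.575] pointing down, gripper open.
Joint ranges: [-3, 3], [-0.9, 2.11], [0.09, 2.58], [-1.31, 4.45], [0.11, 2.69], [-2.54, 2.54]. Speed limits (rad/s): [2.39, 2.39, 3.01, 3.14, 3.14, 3.14].

INTERFACE

Orientations are given as a rotation vector (axis times angle).
In Python, from workcell import ctrl gives the robot as it stands. The module is installed in compiled form; this text tells all that it offers.
- The arm moves only by the shell command python3 -m creep 'ROWS'. ROWS is JSON, a list of rows, each an object with "translation": the shift along the tool's x, y, z in mm, a list of three; "angular": the turn, a rotation vector about the tool's x, y, z in rad, a list of three; "jaw": the opening, from 0 (shut) to 1 (fully open). A call has exactly 8 rows; each row is the pose to reach, as a shift and turn from the pose commanded when the call began, along the tool's axes at that moment; what a row does not reach only later rows make up. A row lasts 1/8 s, in which the tool goes at most 62.5 mm and 10.7 degrees, less where a joint would pass 70% of its speed; a pose out of reach is approached as far as the arm can. A call with a gripper value outside its range is refused whole. The fingers move at their own pace and stop on an object; the grip force is fixed at half the most. Time passes only in rows, so rows that repeat a pose let the fingers close, or fill a call up. It gives the time, the measured TCP pose, the force, the opening and the grip force at its end, in the units of the state.
- ctrl.get_obs(): the state, without advancing time (a new reading comes with each control period).
- ctrl.get_image(name): name is "scene" or "top"; returns the picture (400x640x3 uint8, red, green, blue); there is no depth.
- ctrl.camera_info(name): a dict with "camera_matrix" (3x3 intrinsics, pixels), "world_from_camera" (4x4, takes a point from camera to world coordinates). Camera axes: x right, y up, looking along -z (the intrinsics and any distortion apply to the point x, -y, -z); pixel columns grow to the right and rows downward; lengths in mm; the calibration is good to about 2 mm. A picture is of the moment at which its call begins. camera_info takes no time and is no camera call.
- ctrl.close_job(): hands the job in; it is judged then, once.
Trained networks look in the newest picture that a camera, given by its name, has taken for a name from the list of things; names that differ only in an ending like _2 or _b are one class to them, and where a whole thing is asked for, a point or a joint stands for the part that bears it (a point fixed in the world has none). Each returns a list of dicts, best first, with "score" (0 to 1); they miss things now and then, are a little off and sometimes report something else, mostly with a low value. They report only what shows in the picture. A call takes as long as a camera call.
- ctrl.look_for(camera, label): "rect" ([left, top, right, bottom] in pixels, round what is visible of it).
The state is a dict: "t": time; "qpos": joint angles; "qvel": joint speeds; "joint_torque": joint torques, N m; "ee_pos": TCP position; "orientation": TCP orientation; "ft_force": force on the tool from outside, world axes, zero at the start; "moment": the same for the moment, N m; "width": finger opening in mm; "grasp_force": force on a finger pad.
Only numpy, scipy, OpenCV 4.12 (cv2) and the standard library are available. Lean on these libraries where they do the work, as an engineer would, in place of code of your own. Each camera call takes 0.05 s, during which the arm holds its last target. There are 200 camera calls.

TASK

The glue is already in the joint: take the three-step core out of the front tray, left of the press, lower it upright into the round seat of the base core on the press slide and let go, then push the slide fully home under the ram. Pull the press lever down until the sprung pressure foot has sunk half of its 12 mm travel into the ram, never right in, and keep it there: the program finishes while still holding the lever down. Leave the other two cores and the glue bottle beside the press where they stand.

Things in the scene. Friction and masses are not known exactly. Their poses are not given: they have to be found in the camera images.
- press: grey bench press fixed to the table, bed 275 x 130 mm, 255 mm high. Origin: on the ram's vertical axis, on the table. x points from the front (loading side, towards the robot) to the column 82 mm behind the ram axis, y to its left, z up. Its head (z 156 to 232 mm, from 35 mm before the ram axis to the column) overhangs the ram place, so the core is loaded with the slide out
- press_slide (a joint): travel of the slide (m): 0 = fully home, its seat exactly under the ram; grows to 0.14 as it is pulled out along the press's -x. Starts between 0.115 and 0.138. Stays where it is left; moves with about 2.5 N
- seat (a point): centre of the flat floor of the round seat in the base core, the sand-coloured block (68 x 92 mm, top 46 mm above the table) fixed on the slide. Seat 47 mm across with a 2 mm chamfer, 10 mm deep; floor 36 mm above the table. Axes as the press. Moves with the slide
- slide_knob (a point): top centre of the upright black knob on the slide's outrigger, 58 mm in front of the seat's centre and 100 mm to its left (press axes): 20 mm across, its grip from z = 50 to 76 mm over the table, free all round. Moves with the slide
- stepped_core: the three-step sand core, 55 mm high, standing in the tray: round foot 44 mm across and 19 mm high, middle 32 mm across from 19 to 44 mm (grasp here), neck 20 mm across to the top. 0.05 to 0.1 kg. Origin: centre of its underside, z up. It is the only one whose foot fills the seat
- long_core: another sand core in the tray, bottle-shaped: foot 38 mm across, 29 mm high, neck 24 mm, 62 mm high. To be left alone. Origin: centre of its underside
- stout_core: another sand core in the tray, squat bottle shape: belly 48 mm across, neck 26 mm, 50 mm high. To be left alone. Origin: centre of its underside
- tray: fixed wooden tray near the robot, left of the press (a like tray at the back is no part of this), that holds the three cores in a row along its long axis, in any order, about 85 mm apart: 135 mm (its x) by 300 mm (its y), rim 28 mm high, walls 9 mm, floor 6 mm above the table. Origin: centre of its underside. Its long y axis points about towards the robot
- glue_bottle: brown glue bottle, 33 x 50 mm, 126 mm high, standing to the right of the press. To be left alone. Origin: centre of its underside
- press_lever (a joint): angle of the hand lever (rad): 0 = up at its stop (grip 0.5 rad above level), grows as it is pulled down, level at 0.5, end stop 1.1. A spring lifts it when let go; holding it at 0.8 takes 8 to 10 N at the grip. Drives the ram down 30 mm per rad: with the core under it the foot touches at 0.6, is half in at 0.8, right in at 1.0
- lever_hub (a point): centre of the lever's hub, on the front of the press head: 45 mm in front of and 30 mm to the right of the ram axis, 190 mm above the table. The hinge axis is the press's x; the lever stands out to the press's right (its -y) and swings in its y-z plane
- lever_grip (a point): middle of the black hand grip, a round bar 22 mm thick and 76 mm long (from 92 to 168 mm from the hub) at the lever's end; the point lies on its axis 135 mm from the hub
- press_foot (a joint): how far the sprung pressure foot has sunk up into the ram (m): 0 = hanging free, 0.006 = half its travel (dark ring on its stem level with the ram's lower edge), 0.012 = right in. Spring about 2 N per mm, 14 N at half travel
- foot_face (a point): centre of the underside of the pressure foot, a rubber-faced disc 33 mm across on the end of the ram; 109 mm above the table when the lever is up, 18 mm above the seated core

How it is judged (in metres and radians):
On the way, in this order (a step that is already met when the one before it is completed fails the run):
1. with the slide out, the three-step core stands fully down in the seat, let go (horizontal distance between stepped_core and seat below 0.004 m and z of stepped_core in the frame of seat between -0.003 and 0.003 m and angle between stepped_core's own z axis and vertical below 0.06 rad and value of joint press_slide above 0.1 m and contact force between the fingers and stepped_core below 0.1 N), for 0.2 s.
2. the slide is fully home with the core still seated (horizontal distance between stepped_core and seat below 0.004 m and z of stepped_core in the frame of seat between -0.003 and 0.003 m and angle between stepped_core's own z axis and vertical below 0.06 rad and value of joint press_slide below 0.004 m), for 0.2 s.
3. the lever is held so that the foot has sunk half its travel, on the core (all of step 2 and value of joint press_foot between 0.004 and 0.008 m and contact force between press_foot and stepped_core above 5 N and contact force between any of the fingers, the arm and press_lever above 0.5 N), for 0.3 s.
At the end, for the whole second after the job is handed in: The robot holds the lever with the pressure foot sunk 6 mm (4 to 8 mm) into the ram and bearing on the three-step core with more than 5 N; the core is upright in the seat (within 4 mm of its centre, foot within 3 mm of the seat floor), the slide within 4 mm of home (all of step 3 and contact force between the fingers and stepped_core below 0.1 N); the arm keeps its last pose, push and grip.
It fails at once if the foot is driven right into the ram (more than 11 mm) and crushes the core (value of joint press_foot above 0.011 m).
It fails at once if the core is dropped into the seat from more than 15 mm (horizontal distance between stepped_core and seat below 0.03 m and z of stepped_core in the frame of seat above 0.015 m and contact force between anything else and stepped_core below 0.02 N).
It fails at once if another core or the glue bottle is moved by more than 30 mm or knocked over (distance of any of long_core, stout_core, glue_bottle from where it was at the start of the episode above 0.03 m or angle between any of long_core, stout_core, glue_bottle's own z axis and vertical above 0.5 rad).
It also fails if it takes over 72 s, if anything falls off the work surface, if the arm or the gripper's body presses on something with over 40 N, if the wrist force passes 120 N, or if a joint passes its speed limit or range.

## Working session

There is one attempt and no reset: what is moved stays moved. The work goes in short steps, Python scripts to look and compute and a shell command to move; the robot and the scene stay as the last step left them, time stands still between calls to the robot, and variables do not carry over. Pictures are saved under pics/ and viewed, at most 14 in all, crops included, and the job is handed in when it is done.

```bash
mkdir -p pics
python3 - <<'E'
from workcell import ctrl
import cv2
o=ctrl.get_obs();print({k:(v if not hasattr(v,'tolist') else v.tolist()) for k,v in o.items()},ctrl.hold_point_z)
for c in ("scene","top"):
    im=ctrl.get_image(c);cv2.imwrite(f"pics/{c}0.png",im[:,:,::-1])
    i=ctrl.camera_info(c);print(c,i)
    for n in ("press","slide_knob","seat","stepped_core","long_core","stout_core","tray","glue_bottle","press_lever","lever_grip","foot_face"):
        r=ctrl.look_for(c,n);print(n,[( [round(float(x)) for x in d["rect"]],round(float(d["score"]),2)) for d in r[:3]])
E
```

```text
{'t': 0.0, 'qpos': [1.2170063171496612, 0.42380128924860094, 1.6306803558017793, -2.053225195988022e-05, 1.0885591143345497, -0.018978658849202756], 'qvel': [0.00033761514835973247, 0.0012806297702240641, -0.00016959492608544804, -0.00015030170987161547, 0.0022300997825695002, -0.0004027157786139106], 'joint_torque': [-0.00011032202564820182, -54.46218252182007, -27.365872263908386, 0.06454741582274437, 0.022884142817929387, -0.000120419558697904], 'ee_pos': [205.13739842469215, 589.7620196471228, 192.83019334210107], 'orientation': [-0.5234107869209033, -3.097429064536401, 0.002240397464225579], 'ft_force': [0.506632492325928, -0.884545487205029, 0.3617963206571363], 'moment': [-0.02160046164739199, -0.01121558109510567, 0.04106721772629374], 'grasp_force': 0.0, 'width': 87.91815060048954} 18.700000000000003
scene {'camera_matrix': array([[434.8060809 ,   0.        , 324.22099469],
       [  0.        , 434.8060809 , 203.55790639],
       [  0.        ,   0.        ,   1.        ]]), 'world_from_camera': array([[ 7.08685069e-01,  3.84316684e-01, -5.91663890e-01,
        -1.05525595e
[... 1207 characters left out ...]
,  9.84466894e-01,
         1.59271512e+03],
       [ 0.00000000e+00,  0.00000000e+00,  0.00000000e+00,
         1.00000000e+00]])}
press [([333, 130, 425, 237], 0.83)]
slide_knob [([329, 197, 380, 229], 0.8), ([363, 167, 423, 181], 0.52), ([329, 128, 428, 232], 0.42)]
seat [([331, 199, 379, 228], 0.77), ([365, 165, 427, 182], 0.22)]
stepped_core [([274, 202, 287, 218], 0.61)]
long_core []
stout_core [([228, 201, 241, 216], 0.51)]
tray [([212, 191, 300, 226], 0.72), ([331, 197, 383, 231], 0.24)]
glue_bottle [([416, 225, 440, 239], 0.45), ([367, 169, 425, 181], 0.33)]
press_lever [([364, 167, 426, 178], 0.8)]
lever_grip [([330, 196, 381, 230], 0.65), ([366, 165, 423, 183], 0.61)]
foot_face []
```

Run:
```python
import cv2
a=cv2.imread("pics/scene0.png");b=cv2.imread("pics/top0.png")
cv2.imwrite("pics/s_crop.png",cv2.resize(a[150:370,210:460],None,fx=2.7,fy=2.7,interpolation=cv2.INTER_CUBIC)[:600])
cv2.imwrite("pics/t_crop.png",cv2.resize(b[120:250,205:445],None,fx=3.3,fy=3.3,interpolation=cv2.INTER_CUBIC))
```

```text
(no output)
```

View pics/s_crop.png

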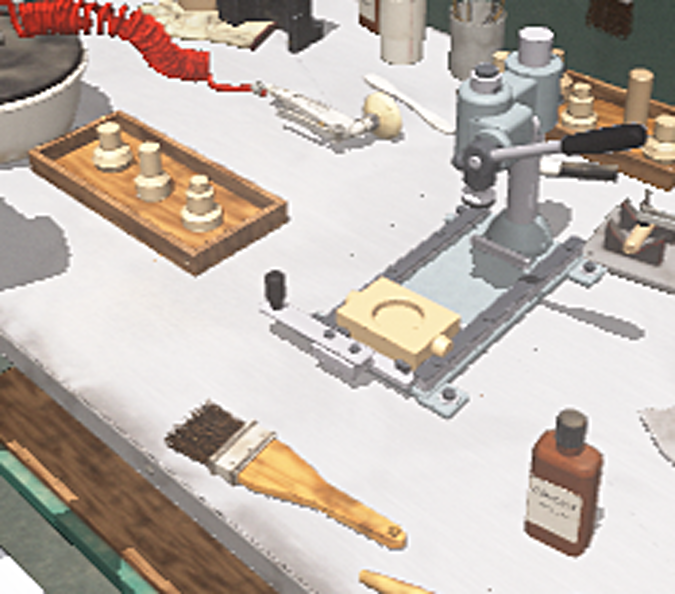

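View pics/t_crop.png

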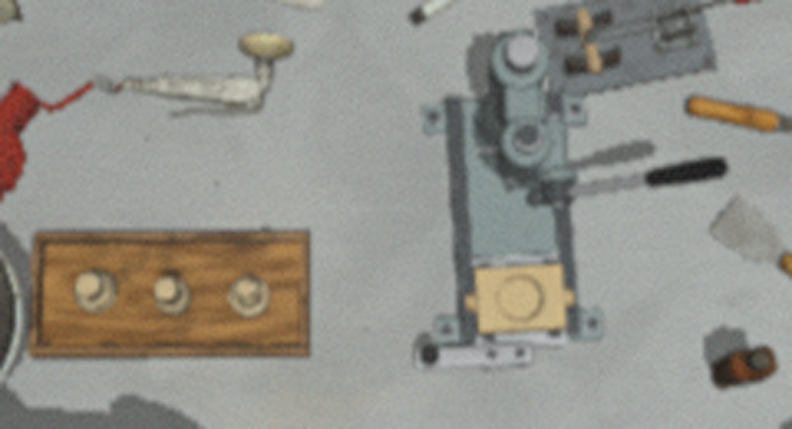

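The stepped core is the tray's rightmost (nearest the press), at about top (280,209) and scene (284,226). The seat ring is at top (362,210) and scene (358,265), the knob at top (335,227), and the lever hub at top (369,179) pointing right.

```bash
cat > h.py <<'E'
import numpy as np
from workcell import ctrl
def ray(c,u,v):
    i=ctrl.camera_info(c);K=i["camera_matrix"];T=i["world_from_camera"]
    p=np.linalg.inv(K)@[u,v,1];d=T[:3,:3]@[p[0],-p[1],-p[2]]
    return T[:3,3],d
def onz(c,uv,z):
    o,d=ray(c,*uv);return (o+d*(z-o[2])/d[2]).round(1)
def proj(c,P):
    i=ctrl.camera_info(c);T=i["world_from_camera"];q=T[:3,:3].T@(np.array(P,float)-T[:3,3])
    p=i["camera_matrix"]@[q[0],-q[1],-q[2]];return (p[:2]/p[2]).round(1)
def tri(a,b):
    o1,d1=ray("scene",*a);o2,d2=ray("top",*b)
    s=np.linalg.lstsq(np.stack([d1,-d2],1),o2-o1,rcond=None)[0]
    return ((o1+s[0]*d1+o2+s[1]*d2)/2).round(1),np.linalg.norm(o1+s[0]*d1-o2-s[1]*d2).round(1)
E
python3 - <<'E'
from h import *
S=lambda x,y:(210+(x+.5)/2.7-.5,150+(y+.5)/2.7-.5)
T=lambda x,y:(205+(x+.5)/3.3-.5,120+(y+.5)/3.3-.5)
for n,a,b,z in [("knob",(275,275),(430,353),76),("seat",(398,313),(519,298),46),("coretop",(201,182),(246,286),61),("lonetop",(148,147),(168,283),68),("coltop",(536,33),(522,50),255),
  ("gripend",(640,134),(724,166),0),("gripin",(566,145),(650,180),0),("hub",(473,160),(541,196),190),("blockFL",(338,322),(478,333),46),("blockBL",(380,280),(474,266),46),("blockBR",(460,316),(563,263),46),("blockFR",(415,362),(568,328),46)]:
    print(n,*tri(S(*a),T(*b)),"top@z",onz("top",T(*b),z)[:2],"scene@z",onz("scene",S(*a),z)[:2])
import cv2
im=cv2.cvtColor(cv2.imread("pics/top0.png"),cv2.COLOR_BGR2HSV)
m=((im[...,0]>12)&(im[...,0]<28)&(im[...,1]>70)&(im[...,2]>190)).astype(np.uint8)
n,l,s,c=cv2.connectedComponentsWithStats(m)
for i in range(1,n):
    if s[i,4]>40:
        print(s[i],c[i].round(2),onz("top",c[i],46))
        if 330<c[i][0]<380: print(cv2.minAreaRect(np.argwhere(l==i)[:,::-1].astype(np.float32)))
E
```

```text
knob [471.9 -28.5  74.1] 0.2 top@z [471.5 -28.4] scene@z [470.3 -30.4]
seat [ 535.2 -124.1   44.8] 2.3 top@z [ 534.1 -123.2] scene@z [ 535.1 -125.6]
coretop [544.4 165.5  55.4] 0.6 top@z [543.3 165.1] scene@z [539.5 158.6]
lonetop [542.6 248.1  66.5] 6.0 top@z [544.9 246.2] scene@z [538.5 247.5]
coltop [ 739.7 -112.4  254. ] 1.8 top@z [ 738.7 -111.6] scene@z [ 739.  -113.8]
gripend [ 623.  -295.   269.7] 0.4 top@z [ 690.4 -355.4] scene@z [1033.3  -79.3]
gripin [ 617.9 -232.8  235.7] 0.5 top@z [ 674.1 -273. ] scene@z [951.1 -28.4]
hub [ 616.6 -137.   179.8] 5.6 top@z [ 612.3 -134.1] scene@z [ 606.3 -148. ]
blockFL [499.5 -81.1  30.9] 2.4 top@z [496.5 -79.6] scene@z [487.7 -94.2]
blockBL [568.5 -75.   38.5] 3.1 top@z [568.4 -75.7] scene@z [560.  -80.6]
blockBR [ 571.6 -170.    45.9] 1.2 top@z [ 572.  -170.4] scene@z [ 571.  -169.7]
blockFR [ 502.9 -175.1   38. ] 1.3 top@z [ 502.3 -174.6] scene@z [ 495.5 -180.4]
[350 201  28  19 343] [362.43 209.72] [ 535. -125.   46.]
((363.4307861328125, 209.7538604736328), (17.417585372924805, 27.06937026977539), 86.8201675415039)
[451 252   7  18  43] [454.09 260.28] [ 361.1 -437.1   46. ]
```

```bash
cat >> h.py <<'E'
from scipy.spatial.transform import Rotation as Ro
def go(P,yawdeg=None):
    """shift in tool axes and turn about tool to world TCP P, tool down with tool y at yawdeg"""
    o=ctrl.get_obs();R=Ro.from_rotvec(o["orientation"])
    print("t",round(o["t"],2),"at",np.round(o["ee_pos"],1),"f",np.round(o["ft_force"],1),"w",round(o["width"],1),"g",round(o["grasp_force"],1))
    print("shift",R.inv().apply(np.array(P)-o["ee_pos"]).round(1))
    if yawdeg is not None:
        a=np.radians(yawdeg);y=np.array([np.cos(a),np.sin(a),0]);z=np.array([0,0,-1.]);x=np.cross(y,z)
        print("turn",(R.inv()*Ro.from_matrix(np.stack([x,y,z],1))).as_rotvec().round(3))
E
python3 -c "
from h import *
go([543,164.5,120],93.4)"
```

```text
t 1.2 at [205.3 590.3 193.6] f [0.3 0.4 0. ] w 87.6 g 0.0
shift [-458.8 -291.2   73.6]
turn [-0.    -0.    -0.394]
```

```bash
python3 -m creep '[{"translation":[-50,-32,0],"angular":[0,0,-0.05],"jaw":1},{"translation":[-100,-64,0],"angular":[0,0,-0.1],"jaw":1},{"translation":[-150,-96,0],"angular":[0,0,-0.16],"jaw":1},{"translation":[-200,-128,0],"angular":[0,0,-0.22],"jaw":1},{"translation":[-250,-160,0],"angular":[0,0,-0.28],"jaw":1},{"translation":[-300,-192,0],"angular":[0,0,-0.33],"jaw":1},{"translation":[-350,-224,0],"angular":[0,0,-0.38],"jaw":1},{"translation":[-390,-250,0],"angular":[0,0,-0.394],"jaw":1}]'
python3 -c "
from h import *
go([543,164.5,110],93.4)"
```

```text
t: 2.2
ee_pos: [492.9, 224.1, 193.8]
orientation: [-0.093, 3.14, 0.0]
ft_force: [0.0, -0.0, 0.1]
width: 87.9
grasp_force: 0.0
t 2.2 at [492.9 224.1 193.8] f [ 0.  -0.   0.1] w 87.9 g 0.0
shift [-46.5 -62.5  83.9]
turn [ 0.     0.001 -0.   ]
```

```bash
cat > fit.py <<'E'
from h import *
import cv2
from scipy.optimize import minimize
CORE=[(22,0,19),(16,19,44),(10,44,55)]
def sil(c,x,y,z0,k=8,off=(0,0)):
    """supersampled silhouette of the core in a crop"""
    m=np.zeros((60*k,60*k),np.uint8);t=np.linspace(0,2*np.pi,40)
    for r,a,b in CORE:
        P=[proj(c,(x+r*np.cos(s),y+r*np.sin(s),z0+h)) for h in (a,b) for s in t]
        q=((np.array(P)-off+.5)*k).astype(np.int32)
        cv2.fillConvexPoly(m,cv2.convexHull(q),255)
    return cv2.resize(m,(60,60),interpolation=cv2.INTER_AREA)/255.
def fit(c,im,x,y,z0,lo,hi):
    off=np.round(proj(c,(x,y,z0+27)))-30;u,v=off.astype(int)
    hsv=cv2.cvtColor(im[v:v+60,u:u+60],cv2.COLOR_BGR2HSV).astype(int)
    m=cv2.inRange(hsv,np.array(lo),np.array(hi))/255.
    w=np.zeros_like(m);w[16:44,17:43]=1
    best=min(((np.abs(sil(c,x+dx,y+dy,z0,off=off)-m)*w).sum().round(1),x+dx,y+dy) for dx in np.arange(-9,10,1.5) for dy in np.arange(-9,10,1.5))
    return best,(m*w).sum()
if __name__=="__main__":
    for c,uv in (("top",(280,209)),("scene",(284,226))):
        im=cv2.imread(f"pics/{c}0.png");h=cv2.cvtColor(im,cv2.COLOR_BGR2HSV)
        u,v=uv;print(c);[print(' '.join('%3d/%3d'%(p[1],p[2]) for p in h[y,u-11:u+12:2])) for y in range(v-13,v+14,2)]
        print([fit(c,im,542,164,6,(0,0,a),(40,b,255)) for a,b in ((120,110),(150,110),(150,125))])
E
python3 fit.py
```

```text
top
142/133 133/136 141/127 133/125 130/120 133/121 140/133 134/139 132/149 139/167 134/173 142/174
144/143 132/143 141/132 131/134 133/138 137/138 132/143 141/137 133/150 140/146 137/151 128/149
136/142 134/137 137/134 141/137 142/135 142/133 139/138 137/134 133/136 135/136 132/129 136/133
145/160 140/157 138/157 132/155 140/142 131/123 132/122 142/145 136/150 143/144 136/150 135/153
133/157 139/152 144/149 134/148  94/128  70/135  75/106  89/118 135/153 134/154 142/151 145/149
134/139 138/135 143/127  76/128  69/177  76/188  63/177  64/132  80/153 136/129 144/124 140/124
148/134 129/142 128/137  82/143  75/173  74/193  70/165  70/142  74/159 128/138 137/151 130/159
136/159 140/151 118/149  73/150  74/134  70/154  71/143  66/119  69/167 126/148 138/163 128/167
140/153 129/150 138/140  89/158  63/158  73/136  69/137  61/164  74/152 128/159 136/161 140/159
135/142 152/134 140/135 127/133  90/153  68/176  62/177  65/160 112/125 137/149 141/156 135/159
144/136 141/132 150/129 144/133 136/131 110/135 116/136 139/145 136/157 135/160 133/157 137/154
136/146 133/159 146/154 138/159 143/159 
[... 514 characters left out ...]
p.abs(sil(c,x+dx,y+dy,z0,off=off)-m)*w).sum().round(1),x+dx,y+dy) for dx in np.arange(-9,10,1.5) for dy in np.arange(-9,10,1.5))
  File "fit.py", line 18, in <genexpr>
    best=min(((np.abs(sil(c,x+dx,y+dy,z0,off=off)-m)*w).sum().round(1),x+dx,y+dy) for dx in np.arange(-9,10,1.5) for dy in np.arange(-9,10,1.5))
                      ~~~^^^^^^^^^^^^^^^^^^^^^^^^
  File "fit.py", line 9, in sil
    P=[proj(c,(x+r*np.cos(s),y+r*np.sin(s),z0+h)) for h in (a,b) for s in t]
       ~~~~^^^^^^^^^^^^^^^^^^^^^^^^^^^^^^^^^^^^^^
  File "h.py", line 10, in proj
    i=ctrl.camera_info(c);T=i["world_from_camera"];q=T[:3,:3].T@(np.array(P,float)-T[:3,3])
ValueError: time passes only in moves, steps and waits
```

```bash
sed -i '2a from functools import lru_cache\ncinfo=lru_cache(None)(lambda c:ctrl.camera_info(c))' h.py; sed -i 's/i=ctrl.camera_info(c)/i=cinfo(c)/' h.py
sed -i '/u,v=uv;print/d; s/((120,110),(150,110),(150,125))/((90,105),(90,112))/' fit.py; python3 fit.py
```

```text
[((np.float64(10.5), np.float64(540.5), np.float64(167.0)), np.float64(133.0)), ((np.float64(15.0), np.float64(539.0), np.float64(167.0)), np.float64(141.0))]
[((np.float64(141.0), np.float64(542.0), np.float64(167.0)), np.float64(343.0)), ((np.float64(161.9), np.float64(542.0), np.float64(167.0)), np.float64(369.0))]
```

```bash
python3 -m creep '[{"translation":[-20,-27,20],"angular":[0,0,0],"jaw":1},{"translation":[-44.5,-60.4,50],"angular":[0,0,0],"jaw":1},{"translation":[-44.5,-60.4,90],"angular":[0,0,0],"jaw":1},{"translation":[-44.5,-60.4,120],"angular":[0,0,0],"jaw":1},{"translation":[-44.5,-60.4,140],"angular":[0,0,0],"jaw":1},{"translation":[-44.5,-60.4,155],"angular":[0,0,0],"jaw":1},{"translation":[-44.5,-60.4,165],"angular":[0,0,0],"jaw":1},{"translation":[-44.5,-60.4,165],"angular":[0,0,0],"jaw":0.7}]'
python3 -m creep '[{"translation":[0,0,0],"angular":[0,0,0],"jaw":0.5},{"translation":[0,0,0],"angular":[0,0,0],"jaw":0.42},{"translation":[0,0,0],"angular":[0,0,0],"jaw":0.38},{"translation":[0,0,0],"angular":[0,0,0],"jaw":0.3},{"translation":[0,0,0],"angular":[0,0,0],"jaw":0.2},{"translation":[0,0,0],"angular":[0,0,0],"jaw":0.2},{"translation":[0,0,0],"angular":[0,0,0],"jaw":0.2},{"translation":[0,0,0],"angular":[0,0,0],"jaw":0.2}]'
```

```text
t: 3.2
ee_pos: [539.3, 168.4, 28.3]
orientation: [0.093, -3.14, 0.0]
ft_force: [0.5, -0.4, -0.0]
width: 81.2
grasp_force: 0.0
t: 4.2
ee_pos: [539.5, 168.3, 28.6]
orientation: [0.093, -3.14, 0.0]
ft_force: [0.5, -1.2, 0.6]
width: 17.9
grasp_force: 17.6
```

```bash
python3 -c "
from h import *;import cv2
a=ctrl.get_image('scene');b=ctrl.get_image('top')
k=lambda i,n:cv2.resize(i,(400,480),interpolation=cv2.INTER_CUBIC)
cv2.imwrite('pics/g1.png',np.hstack([k(a[160:280,230:330],4),k(b[150:270,230:330],4)])[:,:,::-1])
go([540,167,28])"
```

```text
t 4.3 at [539.5 168.3  28.6] f [ 0.5 -0.4  0.9] w 17.9 g 17.7
shift [-0.4 -1.3  0.6]
```

View pics/g1.png

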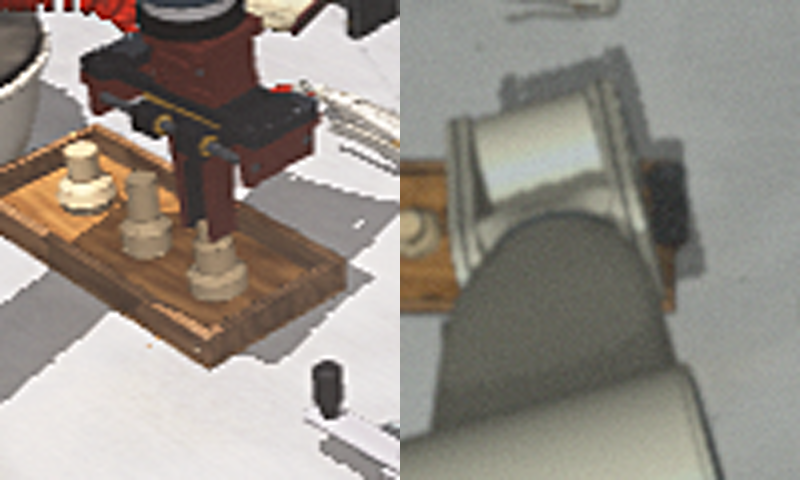

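```bash
python3 -c "
from h import *
for P in ((539.5,168.3,28.6),(539.5,168.3,50),(541,166.5,6),(541,166.5,61),(541,166.5,50)): print(P,(proj('scene',P)-[230,160])*4,proj('scene',P))
"
```

```text
(539.5, 168.3, 28.6) [211.2 260.4] [282.8 225.1]
(539.5, 168.3, 50) [208.8 236. ] [282.2 219. ]
(541, 166.5, 6) [216.4 285.6] [284.1 231.4]
(541, 166.5, 61) [211.2 223.2] [282.8 215.8]
(541, 166.5, 50) [212. 236.] [283. 219.]
```

```bash
python3 -c "
from h import *;import cv2
a=ctrl.get_image('scene')[:,:,::-1].copy();b=cv2.imread('pics/scene0.png')
def ov(im,P,draw):
    k=10;c=cv2.resize(im[195:245,265:305],None,fx=k,fy=k,interpolation=cv2.INTER_CUBIC)
    t=np.linspace(0,2*np.pi,30)
    if draw:
      for r,h in ((22,0),(22,19),(16,19),(16,44),(10,44),(10,55)):
        q=np.array([(proj('scene',(P[0]+r*np.cos(s),P[1]+r*np.sin(s),6+h))-[265,195]+.5)*k for s in t]).astype(int)
        cv2.polylines(c,[q],True,(0,0,255),1)
    return c
cv2.imwrite('pics/g2.png',np.hstack([ov(b,(541,166.5),1),ov(a,(541,166.5),1)]))
"
```

```text
(no output)
```

View pics/g2.png

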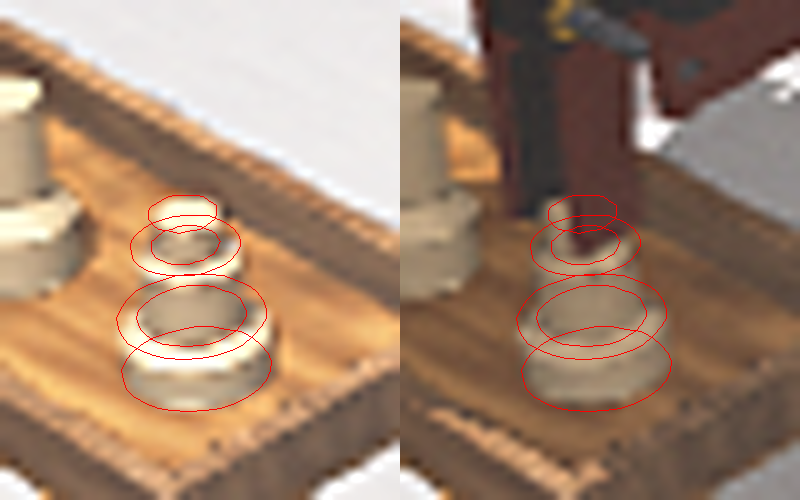

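The fit overlays well and the core hasn't moved, but the fingertips show on the neck (z≈50), about 20 mm higher than the TCP reading of 28.6. I'll open and check where the tips really are.

```bash
python3 -m creep '[{"translation":[0,0,0],"angular":[0,0,0],"jaw":0.5},{"translation":[0,0,0],"angular":[0,0,0],"jaw":0.7},{"translation":[0,0,0],"angular":[0,0,0],"jaw":0.8},{"translation":[0,0,0],"angular":[0,0,0],"jaw":0.8},{"translation":[0,0,0],"angular":[0,0,0],"jaw":0.8},{"translation":[0,0,0],"angular":[0,0,0],"jaw":0.8},{"translation":[0,0,0],"angular":[0,0,0],"jaw":0.8},{"translation":[0,0,0],"angular":[0,0,0],"jaw":0.8}]'
python3 -c "
from h import *;import cv2
a=ctrl.get_image('scene')[:,:,::-1].copy()
k=8;c=cv2.resize(a[180:250,240:320],None,fx=k,fy=k,interpolation=cv2.INTER_CUBIC)
o=ctrl.get_obs();R=Ro.from_rotvec(o['orientation']);w=o['width']/2
for s in (-1,1):
  for z in (0,-20,-40):
    P=[o['ee_pos']+R.apply([x,s*w,z]) for x in (-10,10)]
    q=[tuple(int(v) for v in (proj('scene',p)-[240,180]+.5)*k) for p in P]
    cv2.line(c,q[0],q[1],(0,255,0) if z==0 else (255,0,0),1)
cv2.imwrite('pics/g3.png',c)"
```

```text
t: 5.35
ee_pos: [539.6, 168.4, 28.6]
orientation: [-0.093, 3.14, 0.0]
ft_force: [0.8, 0.5, -0.1]
width: 70.3
grasp_force: 0.0
```

View pics/g3.png

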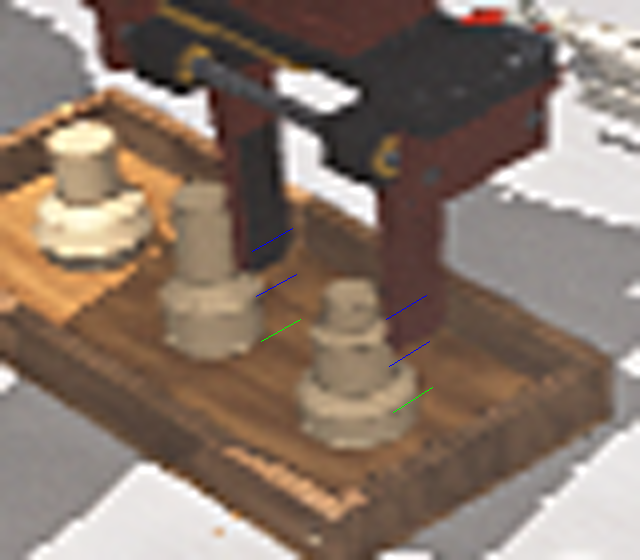

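The fingers end about 22–24 mm above the nominal TCP, consistently at both fingers. So I'll go 19 mm lower to grip the middle.

```bash
python3 -m creep '[{"translation":[-1,-1.5,6],"angular":[0,0,0],"jaw":0.8},{"translation":[-1,-1.5,13],"angular":[0,0,0],"jaw":0.8},{"translation":[-1,-1.5,19],"angular":[0,0,0],"jaw":0.8},{"translation":[-1,-1.5,19],"angular":[0,0,0],"jaw":0.6},{"translation":[-1,-1.5,19],"angular":[0,0,0],"jaw":0.45},{"translation":[-1,-1.5,19],"angular":[0,0,0],"jaw":0.3},{"translation":[-1,-1.5,19],"angular":[0,0,0],"jaw":0.3},{"translation":[-1,-1.5,19],"angular":[0,0,0],"jaw":0.25}]'
python3 -m creep '[{"translation":[0,0,0],"angular":[0,0,0],"jaw":0.25},{"translation":[0,0,0],"angular":[0,0,0],"jaw":0.2},{"translation":[0,0,0],"angular":[0,0,0],"jaw":0.2},{"translation":[0,0,-5],"angular":[0,0,0],"jaw":0.2},{"translation":[0,0,-20],"angular":[0,0,0],"jaw":0.2},{"translation":[0,0,-50],"angular":[0,0,0],"jaw":0.2},{"translation":[0,0,-90],"angular":[0,0,0],"jaw":0.2},{"translation":[0,0,-110],"angular":[0,0,0],"jaw":0.2}]'
python3 -c "
from h import *;import cv2
a=ctrl.get_image('scene')[:,:,::-1]
cv2.imwrite('pics/g4.png',cv2.resize(a[120:260,220:340],None,fx=4,fy=4,interpolation=cv2.INTER_CUBIC))
go([535,-124.5,80],93.4)"
```

```text
t: 6.4
ee_pos: [540.8, 166.9, 9.8]
orientation: [-0.093, 3.14, 0.0]
ft_force: [0.1, -0.4, 0.5]
width: 28.3
grasp_force: 30.0
t: 7.4
ee_pos: [541.7, 167.3, 122.7]
orientation: [-0.093, 3.137, 0.001]
ft_force: [0.6, -0.2, -0.4]
width: 28.2
grasp_force: 29.9
t 7.45 at [542.8 167.6 124.5] f [1.5 0.6 0.8] w 28.4 g 29.9
shift [  25.4 -291.2   44. ]
turn [ 0.001  0.006 -0.   ]
```

View pics/g4.png

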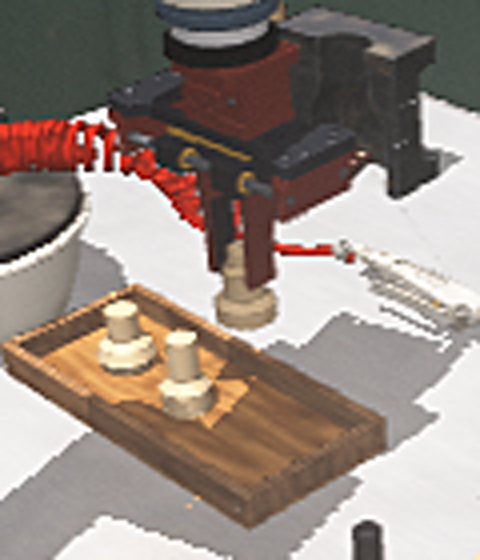

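```bash
python3 -m creep '[{"translation":[4,-45,0],"angular":[0,0,0],"jaw":0.2},{"translation":[9,-95,0],"angular":[0,0,0],"jaw":0.2},{"translation":[13,-145,0],"angular":[0,0,0],"jaw":0.2},{"translation":[17,-195,0],"angular":[0,0,0],"jaw":0.2},{"translation":[21,-240,10],"angular":[0,0,0],"jaw":0.2},{"translation":[25,-275,25],"angular":[0,0,0],"jaw":0.2},{"translation":[25.4,-291,44],"angular":[0,0,0],"jaw":0.2},{"translation":[25.4,-291,54],"angular":[0,0,0],"jaw":0.2}]'
python3 -m creep '[{"translation":[0,0,0],"angular":[0,0,0],"jaw":0.2},{"translation":[0,0,0],"angular":[0,0,0],"jaw":0.2},{"translation":[0,0,0],"angular":[0,0,0],"jaw":0.2},{"translation":[0,0,0],"angular":[0,0,0],"jaw":0.2},{"translation":[0,0,0],"angular":[0,0,0],"jaw":0.2},{"translation":[0,0,0],"angular":[0,0,0],"jaw":0.2},{"translation":[0,0,0],"angular":[0,0,0],"jaw":0.2},{"translation":[0,0,0],"angular":[0,0,0],"jaw":0.2}]'
cat > ov.py <<'E'
from h import *;import cv2,sys
def circ(c,im,k,off,x,y,z,r,col):
    q=np.array([(proj(c,(x+r*np.cos(s),y+r*np.sin(s),z))-off+.5)*k for s in np.linspace(0,2*np.pi,40)]).astype(int)
    cv2.polylines(im,[q],True,col,1)
def mk(name,core,seat,box=(300,200,390,290),k=6,c='scene',src=None):
    a=(ctrl.get_image(c)[:,:,::-1] if src is None else cv2.imread(src));u,v,U,V=box
    i=cv2.resize(a[v:V,u:U],None,fx=k,fy=k,interpolation=cv2.INTER_CUBIC)
    if core: 
        for r,h in ((22,0),(22,19),(16,44),(10,55)): circ(c,i,k,(u,v),core[0],core[1],core[2]+h,r,(0,0,255))
    circ(c,i,k,(u,v),seat[0],seat[1],46,25.5,(0,200,0))
    for x,y in ((34,46),(34,-46),(-34,46),(-34,-46)):
        X=seat[0]+x-.06*y;Y=seat[1]+y+.06*x;p=(proj(c,(X,Y,46))-[u,v]+.5)*k;cv2.circle(i,tuple(int(t) for t in p),3,(255,0,0),-1)
    return i
E
python3 -c "
from ov import *
o=ctrl.get_obs();e=o['ee_pos'];print(o['t'],e,o['ft_force'],o['orientation'])
i=mk('',(e[0],e[1],e[2]-3.8),(535,-124.5),(320,215,386,300),7)
j=mk('',None,(535,-124.5),(335,190,390,275),7,'top','pics/top0.png')[:595,:330]
i=i[:595]; cv2.imwrite('pics/p1.png',np.hstack([i,j]))
"
```

```text
t: 8.45
ee_pos: [531.9, -125.3, 64.2]
orientation: [0.091, -3.139, -0.001]
ft_force: [-1.1, 0.2, -1.0]
width: 28.4
grasp_force: 29.9
t: 9.45
ee_pos: [532.4, -125.1, 65.6]
orientation: [0.093, -3.14, -0.0]
ft_force: [-0.8, 1.4, -0.9]
width: 27.8
grasp_force: 29.9
9.45 [ 532.43164178 -125.12200014   65.55567199] [-0.83337129  1.42150856 -0.86862128] [ 9.27442844e-02 -3.14015199e+00 -2.96369074e-05]
```

View pics/p1.png

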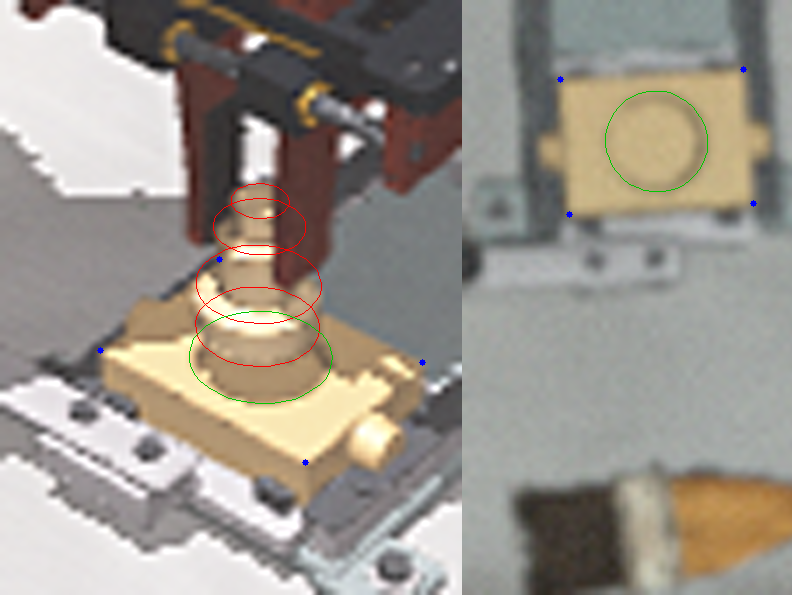

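```bash
python3 -c "
from ov import *
P=lambda *p:((proj('scene',p)-[320,215]+.5)*7).round()
for b in (44,48,52,56,60): print(b,'foot bottom ctr',P(532.4,-125.1,b),'foot bottom low edge',P(532.4-15,-125.1-16,b),'neck top',P(532.4,-125.1,b+55))
for z in (65,75,80,85,90): print(z,'right tip x-/x+',P(522.4,-139-5,z),P(542.4,-139-5,z))
im=mk('',None,(535,-124.5),(320,215,386,300),7)
i=[]
for z in (46,50,54):
  i.append(mk('',(532.4,-125.1,z),(533.5,-126.5),(335,225,375,285),6.5))
cv2.imwrite('pics/p2.png',np.hstack(i)); print(np.hstack(i).shape)
"
```

```text
44 foot bottom ctr [257. 365.] foot bottom low edge [262. 405.] neck top [259. 242.]
48 foot bottom ctr [257. 356.] foot bottom low edge [263. 397.] neck top [259. 233.]
52 foot bottom ctr [258. 347.] foot bottom low edge [263. 388.] neck top [260. 223.]
56 foot bottom ctr [258. 339.] foot bottom low edge [263. 379.] neck top [260. 214.]
60 foot bottom ctr [258. 330.] foot bottom low edge [263. 370.] neck top [260. 205.]
65 right tip x-/x+ [279. 356.] [317. 329.]
75 right tip x-/x+ [280. 333.] [318. 307.]
80 right tip x-/x+ [280. 322.] [318. 295.]
85 right tip x-/x+ [281. 311.] [318. 284.]
90 right tip x-/x+ [281. 299.] [319. 273.]
(390, 780, 3)
```

View pics/p2.png

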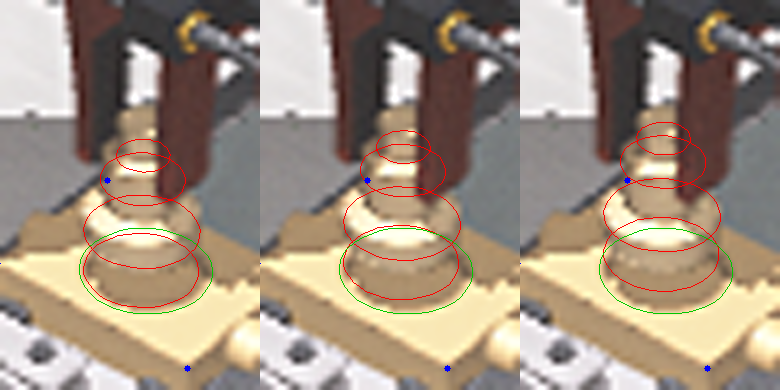

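The overlay fits: the held core matches its model at TCP x,y, and the seat ring matches (535,-124.5) in both views. The dark band under the foot is just the seat. Shift 2.6 mm in x, then lower.

```bash
python3 -m creep '[{"translation":[-2.6,0.5,0],"angular":[0,0,0],"jaw":0.2},{"translation":[-2.6,0.5,4],"angular":[0,0,0],"jaw":0.2},{"translation":[-2.6,0.5,8],"angular":[0,0,0],"jaw":0.2},{"translation":[-2.6,0.5,12],"angular":[0,0,0],"jaw":0.2},{"translation":[-2.6,0.5,15],"angular":[0,0,0],"jaw":0.2},{"translation":[-2.6,0.5,18],"angular":[0,0,0],"jaw":0.2},{"translation":[-2.6,0.5,20],"angular":[0,0,0],"jaw":0.2},{"translation":[-2.6,0.5,20],"angular":[0,0,0],"jaw":0.2}]'
```

```text
t: 10.7
ee_pos: [535.0, -124.4, 45.4]
orientation: [0.093, -3.14, -0.0]
ft_force: [-0.0, 0.6, -0.3]
width: 28.1
grasp_force: 29.9
```

```bash
python3 -m creep '[{"translation":[0,0,1],"angular":[0,0,0],"jaw":0.2},{"translation":[0,0,2],"angular":[0,0,0],"jaw":0.2},{"translation":[0,0,3],"angular":[0,0,0],"jaw":0.2},{"translation":[0,0,4],"angular":[0,0,0],"jaw":0.2},{"translation":[0,0,5],"angular":[0,0,0],"jaw":0.2},{"translation":[0,0,5.5],"angular":[0,0,0],"jaw":0.2},{"translation":[0,0,5.5],"angular":[0,0,0],"jaw":0.2},{"translation":[0,0,5.5],"angular":[0,0,0],"jaw":0.2}]'
```

```text
t: 11.7
ee_pos: [535.1, -124.4, 40.1]
orientation: [-0.093, 3.14, -0.0]
ft_force: [-0.1, -0.7, -0.1]
width: 27.8
grasp_force: 29.9
```

```bash
python3 -m creep '[{"translation":[0,0,0],"angular":[0,0,0],"jaw":0.4},{"translation":[0,0,0],"angular":[0,0,0],"jaw":0.55},{"translation":[0,0,0],"angular":[0,0,0],"jaw":0.7},{"translation":[0,0,0],"angular":[0,0,0],"jaw":0.7},{"translation":[0,0,-3],"angular":[0,0,0],"jaw":0.7},{"translation":[0,0,-15],"angular":[0,0,0],"jaw":0.7},{"translation":[0,0,-45],"angular":[0,0,0],"jaw":0.7},{"translation":[0,0,-80],"angular":[0,0,0],"jaw":0.7}]'
python3 -c "
from ov import *
go([471.5,-28.3,95],3.4);print(ctrl.get_obs()['qpos'])
a=mk('',(535,-124.5,36),(535,-124.5),(325,215,381,290),7);cv2.imwrite('pics/p3.png',a)"
```

```text
t: 12.7
ee_pos: [534.8, -124.4, 121.3]
orientation: [0.093, -3.14, -0.0]
ft_force: [1.1, 0.3, 0.7]
width: 61.5
grasp_force: 0.0
t 12.7 at [ 534.8 -124.4  121.3] f [1.1 0.3 0.7] w 61.5 g 0.0
shift [57.5 99.6 26.4]
turn [-0.000e+00 -1.000e-03  1.571e+00]
[-2.50139541e-01  4.10517097e-01  1.85099642e+00 -3.48844771e-05
  8.80683618e-01 -1.88011879e+00]
```

View pics/p3.png

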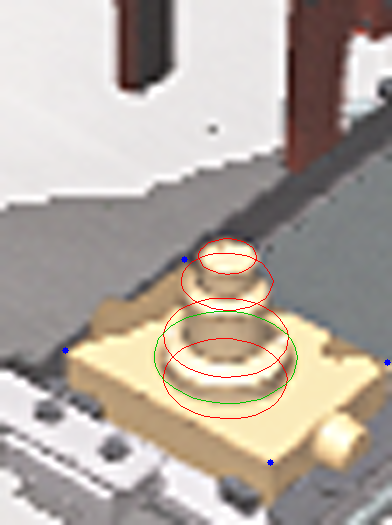

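Core seated upright, matching the model. Next the knob, with the jaw turned 90°.

```bash
python3 -m creep '[{"translation":[8,15,0],"angular":[0,0,0.18],"jaw":0.7},{"translation":[16,30,0],"angular":[0,0,0.36],"jaw":0.7},{"translation":[24,45,0],"angular":[0,0,0.54],"jaw":0.7},{"translation":[32,60,0],"angular":[0,0,0.72],"jaw":0.7},{"translation":[40,75,0],"angular":[0,0,0.9],"jaw":0.7},{"translation":[48,90,0],"angular":[0,0,1.08],"jaw":0.7},{"translation":[57.5,99.6,5],"angular":[0,0,1.26],"jaw":0.7},{"translation":[57.5,99.6,10],"angular":[0,0,1.44],"jaw":0.7}]'
python3 -c "
from h import *
go([471.5,-28.3,35],3.4)"
```

```text
t: 13.75
ee_pos: [471.3, -27.8, 110.7]
orientation: [2.007, 2.417, 0.001]
ft_force: [0.1, 0.1, 0.1]
width: 61.5
grasp_force: 0.0
t 13.75 at [471.3 -27.8 110.7] f [0.1 0.1 0.1] w 61.5 g 0.0
shift [-0.5  0.1 75.7]
turn [0.001 0.    0.126]
```

```bash
python3 -m creep '[{"translation":[0,0,0],"angular":[0,0,0.13],"jaw":0.7},{"translation":[0,0,10],"angular":[0,0,0.13],"jaw":0.7},{"translation":[0,0,25],"angular":[0,0,0.13],"jaw":0.7},{"translation":[0,0,45],"angular":[0,0,0.13],"jaw":0.7},{"translation":[0,0,60],"angular":[0,0,0.13],"jaw":0.7},{"translation":[0,0,70],"angular":[0,0,0.13],"jaw":0.7},{"translation":[0,0,75],"angular":[0,0,0.13],"jaw":0.7},{"translation":[0,0,75],"angular":[0,0,0.13],"jaw":0.6}]'
python3 -m creep '[{"translation":[0,0,0],"angular":[0,0,0],"jaw":0.4},{"translation":[0,0,0],"angular":[0,0,0],"jaw":0.35},{"translation":[0,0,0],"angular":[0,0,0],"jaw":0.3},{"translation":[0,0,0],"angular":[0,0,0],"jaw":0.25},{"translation":[0,0,0],"angular":[0,0,0],"jaw":0.2},{"translation":[0,0,0],"angular":[0,0,0],"jaw":0.15},{"translation":[0,0,0],"angular":[0,0,0],"jaw":0.1},{"translation":[0,0,0],"angular":[0,0,0],"jaw":0.1}]'
python3 -c "
from h import *
go([471.5+123,-28.3+7.4,35],3.4)"
```

```text
t: 14.75
ee_pos: [471.7, -28.4, 34.9]
orientation: [-2.153, -2.287, 0.0]
ft_force: [0.4, -0.0, -0.2]
width: 54.8
grasp_force: 0.0
t: 15.75
ee_pos: [471.5, -28.4, 35.1]
orientation: [-2.154, -2.287, 0.0]
ft_force: [-2.6, -0.6, 5.0]
width: 19.0
grasp_force: 30.0
t 15.75 at [471.5 -28.4  35.1] f [-2.6 -0.6  5. ] w 19.0 g 30.0
shift [1.000e-01 1.232e+02 1.000e-01]
turn [-0.    -0.     0.001]
```

```bash
python3 -m creep '[{"translation":[0,2,0],"angular":[0,0,0],"jaw":0.1},{"translation":[0,7,0],"angular":[0,0,0],"jaw":0.1},{"translation":[0,14,0],"angular":[0,0,0],"jaw":0.1},{"translation":[0,23,0],"angular":[0,0,0],"jaw":0.1},{"translation":[0,32,0],"angular":[0,0,0],"jaw":0.1},{"translation":[0,41,0],"angular":[0,0,0],"jaw":0.1},{"translation":[0,50,0],"angular":[0,0,0],"jaw":0.1},{"translation":[0,58,0],"angular":[0,0,0],"jaw":0.1}]'
python3 -m creep '[{"translation":[0,9,0],"angular":[0,0,0],"jaw":0.1},{"translation":[0,18,0],"angular":[0,0,0],"jaw":0.1},{"translation":[0,27,0],"angular":[0,0,0],"jaw":0.1},{"translation":[0,35,0],"angular":[0,0,0],"jaw":0.1},{"translation":[0,43,0],"angular":[0,0,0],"jaw":0.1},{"translation":[0,49,0],"angular":[0,0,0],"jaw":0.1},{"translation":[0,54,0],"angular":[0,0,0],"jaw":0.1},{"translation":[0,56,0],"angular":[0,0,0],"jaw":0.1}]'
python3 -c "
from h import *
go([471.5+123,-28.3+7.4,35],3.4)"
```

```text
t: 16.75
ee_pos: [530.0, -24.9, 35.1]
orientation: [-2.154, -2.287, 0.0]
ft_force: [-2.5, -0.2, 4.9]
width: 18.7
grasp_force: 30.0
t: 17.75
ee_pos: [585.9, -21.5, 35.1]
orientation: [2.154, 2.287, 0.0]
ft_force: [-2.7, -0.2, 5.3]
width: 18.8
grasp_force: 30.0
t 17.75 at [585.9 -21.5  35.1] f [-2.7 -0.2  5.3] w 18.8 g 30.0
shift [0.1 8.6 0.1]
turn [0.    0.    0.001]
```

Creep to the home stop, watching force.

```bash
python3 -m creep '[{"translation":[0,1,0],"angular":[0,0,0],"jaw":0.1},{"translation":[0,2,0],"angular":[0,0,0],"jaw":0.1},{"translation":[0,3,0],"angular":[0,0,0],"jaw":0.1},{"translation":[0,4,0],"angular":[0,0,0],"jaw":0.1},{"translation":[0,5,0],"angular":[0,0,0],"jaw":0.1},{"translation":[0,6,0],"angular":[0,0,0],"jaw":0.1},{"translation":[0,7,0],"angular":[0,0,0],"jaw":0.1},{"translation":[0,7,0],"angular":[0,0,0],"jaw":0.1}]'
```

```text
t: 18.75
ee_pos: [592.7, -21.1, 35.2]
orientation: [2.154, 2.287, 0.0]
ft_force: [-2.7, 0.5, 5.0]
width: 18.6
grasp_force: 30.0
```

```bash
python3 -m creep '[{"translation":[0,0.5,0],"angular":[0,0,0],"jaw":0.1},{"translation":[0,1,0],"angular":[0,0,0],"jaw":0.1},{"translation":[0,1.5,0],"angular":[0,0,0],"jaw":0.1},{"translation":[0,2,0],"angular":[0,0,0],"jaw":0.1},{"translation":[0,2.5,0],"angular":[0,0,0],"jaw":0.1},{"translation":[0,3,0],"angular":[0,0,0],"jaw":0.1},{"translation":[0,3,0],"angular":[0,0,0],"jaw":0.1},{"translation":[0,3,0],"angular":[0,0,0],"jaw":0.1}]'
```

```text
t: 19.75
ee_pos: [593.7, -21.0, 35.1]
orientation: [-2.152, -2.285, 0.004]
ft_force: [-7.4, -0.9, 11.2]
width: 18.6
grasp_force: 30.0
```

Slide is home (stop felt at x≈593.5). Release, rise.

```bash
python3 -m creep '[{"translation":[0,1,0],"angular":[0,0,0],"jaw":0.35},{"translation":[0,0,0],"angular":[0,0,0],"jaw":0.6},{"translation":[0,0,0],"angular":[0,0,0],"jaw":0.6},{"translation":[0,0,-20],"angular":[0,0,0],"jaw":0.6},{"translation":[0,0,-60],"angular":[0,0,0],"jaw":0.6},{"translation":[0,0,-110],"angular":[0,0,0],"jaw":0.6},{"translation":[0,0,-165],"angular":[0,0,0],"jaw":0.6},{"translation":[0,0,-220],"angular":[0,0,0],"jaw":0.6}]'
python3 -c "
from ov import *
go([620.7,-268.2,290],3.4)
for n in ('stepped_core','slide_knob','lever_grip'):
  for c in ('scene','top'): ctrl.get_image(c);print(n,c,[(np.round(d['rect']),round(d['score'],2)) for d in ctrl.look_for(c,n)[:2]])
print(proj('scene',(656.8,-117.2,60)),proj('scene',(593.6,-21,70)),proj('scene',(620.7,-268.2,254.7)))"
```

```text
t: 20.75
ee_pos: [595.4, -20.9, 258.4]
orientation: [2.153, 2.286, 0.002]
ft_force: [0.9, 0.4, -0.3]
width: 52.9
grasp_force: 0.0
t 20.75 at [595.4 -20.9 258.4] f [ 0.9  0.4 -0.3] w 52.9 g 0.0
shift [-248.3   10.4  -31.5]
turn [0.002 0.    0.001]
stepped_core scene [(array([379., 228., 394., 250.]), 0.58), (array([379., 196., 452., 217.]), 0.36)]
stepped_core top []
slide_knob scene [(array([337., 230., 409., 267.]), 0.94)]
slide_knob top [(array([345., 167., 377., 193.]), 0.56)]
lever_grip scene [(array([380., 196., 452., 216.]), 0.84)]
lever_grip top [(array([363., 167., 427., 184.]), 0.74)]
[385.2 238.6] [342.5 231.3] [434.5 201.3]
```

```bash
python3 -m creep '[{"translation":[0,0,-35],"angular":[0,0,0],"jaw":0.6},{"translation":[-40,2,-35],"angular":[0,0,0],"jaw":0.6},{"translation":[-85,4,-35],"angular":[0,0,0],"jaw":0.6},{"translation":[-130,6,-35],"angular":[0,0,0],"jaw":0.6},{"translation":[-175,8,-35],"angular":[0,0,0],"jaw":0.6},{"translation":[-215,10,-35],"angular":[0,0,0],"jaw":0.6},{"translation":[-240,10.4,-35],"angular":[0,0,0],"jaw":0.6},{"translation":[-248,10.4,-35],"angular":[0,0,0],"jaw":0.6}]'
python3 -c "
from ov import *
go([620.7,-268.2,222],3.4)"
```

```text
t: 22.35
ee_pos: [620.6, -268.8, 289.5]
orientation: [-2.155, -2.285, 0.0]
ft_force: [-0.5, -0.8, -0.1]
width: 52.9
grasp_force: 0.0
t 22.35 at [ 620.6 -268.8  289.5] f [-0.5 -0.8 -0.1] w 52.9 g 0.0
shift [ 0.6  0.2 67.5]
turn [-0.001 -0.001 -0.001]
```

```bash
python3 -m creep '[{"translation":[0.5,0,10],"angular":[0,0,0],"jaw":0.6},{"translation":[0.5,0,25],"angular":[0,0,0],"jaw":0.6},{"translation":[0.5,0,45],"angular":[0,0,0],"jaw":0.6},{"translation":[0.5,0,60],"angular":[0,0,0],"jaw":0.6},{"translation":[0.5,0,67.5],"angular":[0,0,0],"jaw":0.6},{"translation":[0.5,0,67.5],"angular":[0,0,0],"jaw":0.6},{"translation":[0.5,0,67.5],"angular":[0,0,0],"jaw":0.45},{"translation":[0.5,0,67.5],"angular":[0,0,0],"jaw":0.4}]'
python3 -m creep '[{"translation":[0,0,0],"angular":[0,0,0],"jaw":0.35},{"translation":[0,0,0],"angular":[0,0,0],"jaw":0.3},{"translation":[0,0,0],"angular":[0,0,0],"jaw":0.25},{"translation":[0,0,0],"angular":[0,0,0],"jaw":0.2},{"translation":[0,0,0],"angular":[0,0,0],"jaw":0.15},{"translation":[0,0,0],"angular":[0,0,0],"jaw":0.1},{"translation":[0,0,0],"angular":[0,0,0],"jaw":0.1},{"translation":[0,0,0],"angular":[0,0,0],"jaw":0.1}]'
python3 -c "
from ov import *
go([620.7,-268.2,222],3.4)
a=ctrl.get_image('scene')[:,:,::-1]
cv2.imwrite('pics/l1.png',cv2.resize(a[140:270,355:475],None,fx=4.5,fy=4.5,interpolation=cv2.INTER_CUBIC))"
```

```text
t: 23.35
ee_pos: [621.1, -267.6, 223.3]
orientation: [2.153, 2.286, 0.001]
ft_force: [0.0, 1.2, 0.1]
width: 37.1
grasp_force: 0.0
t: 24.35
ee_pos: [621.6, -267.4, 222.8]
orientation: [2.153, 2.286, 0.002]
ft_force: [4.3, 0.5, -0.7]
width: 20.9
grasp_force: 30.0
t 24.35 at [ 621.6 -267.4  222.8] f [ 4.3  0.5 -0.7] w 20.9 g 30.0
shift [-0.8 -1.   0.8]
turn [0.002 0.    0.001]
```

View pics/l1.png

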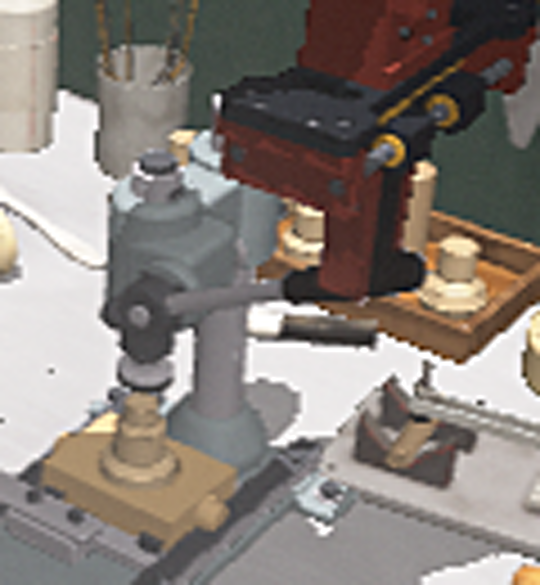

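Bar gripped at its middle, core standing under the foot. Pull along the arc.

```bash
python3 -m creep '[{"translation":[-3.5,0,6],"angular":[0,0,0],"jaw":0.1},{"translation":[-7,0,15],"angular":[0,0,0],"jaw":0.1},{"translation":[-10.5,0,25],"angular":[0,0,0],"jaw":0.1},{"translation":[-13.8,0,38],"angular":[0,0,0],"jaw":0.1},{"translation":[-15.9,0,51],"angular":[0,0,0],"jaw":0.1},{"translation":[-16.5,0,62],"angular":[0,0,0],"jaw":0.1},{"translation":[-16.3,0,71],"angular":[0,0,0],"jaw":0.1},{"translation":[-16,0,77],"angular":[0,0,0],"jaw":0.1}]'
python3 -c "
from ov import *
o=ctrl.get_obs();print(o['ee_pos'],o['ft_force'],o['moment'],o['orientation'])
ctrl.get_image('scene');print([(np.round(d['rect']),round(d['score'],2)) for d in ctrl.look_for('scene','press_lever')[:2]])"
```

```text
t: 25.4
ee_pos: [622.7, -284.3, 145.7]
orientation: [2.152, 2.285, 0.001]
ft_force: [4.8, 1.4, 6.2]
width: 20.7
grasp_force: 30.0
[ 622.65282262 -284.26144039  145.71268339] [4.76944665 1.43347152 6.16614449] [ 0.20986945 -0.7209136  -0.04776067] [2.15232412e+00 2.28513005e+00 7.39045837e-04]
[(array([379., 202., 450., 241.]), 0.62)]
```

```bash
python3 -m creep '[{"translation":[0.4,0,4],"angular":[0,0,0],"jaw":0.1},{"translation":[1,0,8],"angular":[0,0,0],"jaw":0.1},{"translation":[1.7,0,12],"angular":[0,0,0],"jaw":0.1},{"translation":[2.5,0,16],"angular":[0,0,0],"jaw":0.1},{"translation":[3.4,0,20],"angular":[0,0,0],"jaw":0.1},{"translation":[4.5,0,24],"angular":[0,0,0],"jaw":0.1},{"translation":[4.5,0,24],"angular":[0,0,0],"jaw":0.1},{"translation":[4.5,0,24],"angular":[0,0,0],"jaw":0.1}]'
python3 -c "
from ov import *
o=ctrl.get_obs();print(o['ee_pos'],o['ft_force'])
a=ctrl.get_image('scene')[:,:,::-1]
cv2.imwrite('pics/l2.png',np.hstack([cv2.resize(a[200:260,370:410],None,fx=9,fy=9,interpolation=cv2.INTER_CUBIC),cv2.resize(a[180:270,375:455],None,fx=5,fy=6,interpolation=cv2.INTER_CUBIC)]))"
```

```text
t: 26.5
ee_pos: [622.5, -280.6, 122.7]
orientation: [2.151, 2.284, -0.0]
ft_force: [2.9, -1.1, 9.7]
width: 20.6
grasp_force: 30.0
[ 622.47647743 -280.60009676  122.67534978] [ 2.94869308 -1.10615103  9.65857868]
```

View pics/l2.png

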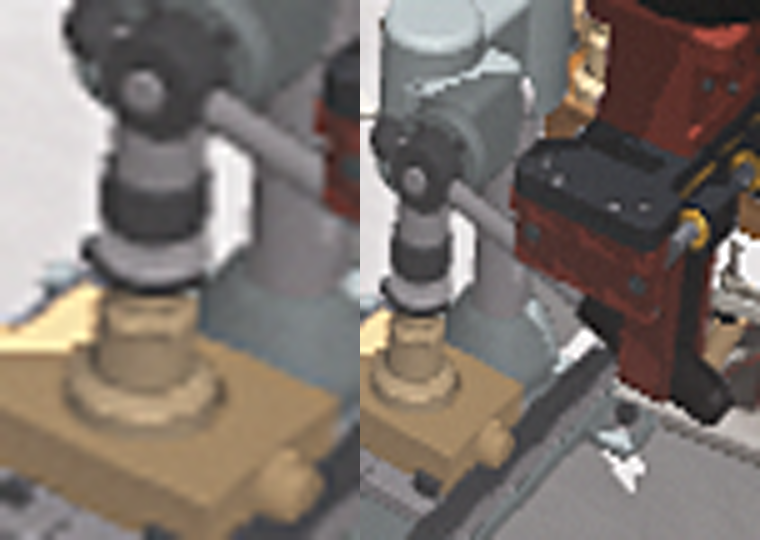

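```bash
python3 -m creep '[{"translation":[0.4,0,1.5],"angular":[0,0,0],"jaw":0.1},{"translation":[0.8,0,3],"angular":[0,0,0],"jaw":0.1},{"translation":[1.3,0,4.5],"angular":[0,0,0],"jaw":0.1},{"translation":[1.3,0,4.5],"angular":[0,0,0],"jaw":0.1},{"translation":[1.3,0,4.5],"angular":[0,0,0],"jaw":0.1},{"translation":[1.3,0,4.5],"angular":[0,0,0],"jaw":0.1},{"translation":[1.3,0,4.5],"angular":[0,0,0],"jaw":0.1},{"translation":[1.3,0,4.5],"angular":[0,0,0],"jaw":0.1}]'
python3 -c "
from ov import *
from scipy.optimize import brentq
o=ctrl.get_obs();print(o['ee_pos'],o['ft_force'])
a=ctrl.get_image('scene')[:,:,::-1]
# lever inner shaft angle: shaft line seen from hub; predicted pixels for theta
for th in (.6,.7,.75,.8,.85,.9):
  e=.5-th;print(th,[((proj('scene',(613.6+.06*r*np.cos(e),-149.9-.998*r*np.cos(e),190+r*np.sin(e)))-[370,190]+.5)*8).round().tolist() for r in (0,60,160,168)])
c=cv2.resize(a[190:262,370:460],None,fx=8,fy=8,interpolation=cv2.INTER_CUBIC)
for th,col in ((.7,(255,0,0)),(.8,(0,255,0)),(.9,(0,0,255))):
  e=.5-th;q=[tuple(int(v) for v in (proj('scene',(613.6+.06*r*np.cos(e),-149.9-.998*r*np.cos(e),190+r*np.sin(e)))-[370,190]+.5)*8) for r in (0,168)]
  cv2.line(c,q[0],q[1],col,1)
cv2.imwrite('pics/l3.png',c)"
```

```text
t: 27.55
ee_pos: [622.4, -279.5, 118.4]
orientation: [2.151, 2.284, -0.0]
ft_force: [3.4, -1.7, 9.6]
width: 20.7
grasp_force: 30.0
[ 622.42841599 -279.4663306   118.35468794] [ 3.39543007 -1.69116172  9.59927571]
0.6 [[143.0, 148.0], [313.0, 235.0], [620.0, 394.0], [646.0, 406.0]]
0.7 [[143.0, 148.0], [309.0, 251.0], [605.0, 436.0], [630.0, 451.0]]
0.75 [[143.0, 148.0], [306.0, 258.0], [596.0, 456.0], [620.0, 473.0]]
0.8 [[143.0, 148.0], [302.0, 266.0], [586.0, 475.0], [610.0, 492.0]]
0.85 [[143.0, 148.0], [299.0, 273.0], [574.0, 493.0], [598.0, 511.0]]
0.9 [[143.0, 148.0], [295.0, 279.0], [562.0, 510.0], [584.0, 529.0]]
```

View pics/l3.png

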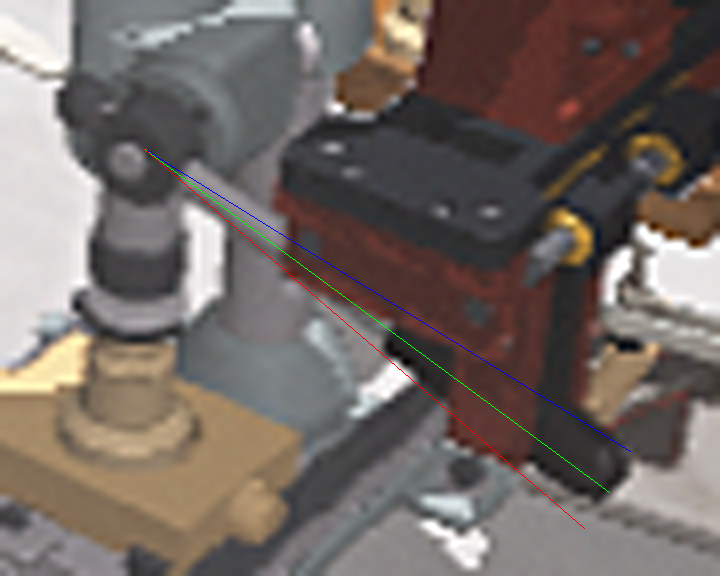

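The lever lies at about θ≈0.78–0.8 in the picture and by arc geometry, the force is 9.6 N, and the foot is bearing on the upright core. Handing in.

```bash
python3 -c "
from workcell import ctrl
print(ctrl.close_job())"
```

```text
the job is handed in; nothing more can be done
None
```

I handed the job in at about 27.6 s with the core upright in the seat, the slide home and the arm holding the lever at about 0.8 rad (9.6 N). By the lever angle and arc that is about 6 mm of foot travel, but I couldn't measure the foot itself, and the hand-in returned no verdict.

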